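# Load the bench press with a rubber mount and set its air

### The job

Make up a rubber mount on the round steel plate of the bench press: the plain steel disc first, the thick rubber disc on it, and the steel cap with its hub upwards on top, each set down rather than dropped, flat, and within 7 mm of the plate's centre. Then turn the knurled sleeve of the air regulator to setting 3 (its line at the three dots) and let go. Leave the grinder, the wrench and the tin where they lie.

Things in the scene. Friction and masses are not known exactly. Their poses are not given: they have to be found in the camera images.
- rack: Fixed grey steel rack, origin on the bench below its middle. Its shelf, 320 mm wide (rack y), slopes 30 degrees and faces rack -x (the robot): surface height = 60 mm + 0.577 x, for rack x -32 to +49 mm, with a 7 mm lip along the low edge. Discs lie flat on it, axes leaning 30 degrees to rack -x.
- rack_seat (a point): Point on the sloping shelf under the centre of the middle disc (rack x -7, y 0, z 56 mm; axes as the rack). The three discs start against the lip at this point and 100 mm to either side of it along rack y, in any order.
- steel_disc: Plain steel disc, 56 mm diameter, 12 mm thick, 0.23 kg, flat both sides. Origin: centre of its underside; z is its axis, towards its upper face as it lies on the rack.
- steel_disc_center (a point): Centre of the plain steel disc (6 mm from either face).
- rubber_disc: Hard black rubber disc, 56 mm diameter, 20 mm thick, about 0.08 kg, flat both sides. Origin: centre of its underside; z is its axis, towards its upper face as it lies on the rack.
- rubber_disc_center (a point): Centre of the rubber disc (10 mm from either face).
- cap_disc: Steel cap: a disc 56 mm in diameter and 12 mm thick with a round hub 24 mm in diameter standing 10 mm up from the middle of its top (22 mm in all), 0.26 kg. Origin: centre of its flat underside; z is its axis, towards the hub.
- press: Fixed bench press: green base 150 mm (its x) by 300 mm (its y), 18 mm high. Origin on the bench under the centre of the round plate at its +y end. A 32 mm column, 240 mm tall, stands at press y -180 mm; the press arm (underside 178 mm up) and its ram are swung away over press y -150 to -320 mm: keep clear. Nothing is above the plate.
- plate (a point): Centre of the top face of the round steel plate on the press: 90 mm diameter, 30 mm above the bench, 12 mm above the green base. z up.
- regulator: Fixed air regulator: black block 90 x 90 mm, 36 mm high, brass fittings on its sides. Origin on the bench under the sleeve's axis. On its top four rows of 1, 2, 3 and 4 white dots run outwards from the sleeve: settings 1 to 4, clockwise seen from above, 0.5 rad apart, at 3.892, 3.392, 2.892 and 2.392 rad (anticlockwise from the regulator's +x).
- sleeve_top (a point): Centre of the top of the upright knurled aluminium sleeve, 70 mm above the bench. It is 38 mm in diameter (40 mm over its ribs) and 30 mm high, on a 46 mm collar whose top is 40 mm above the bench. A black line on its top, from the centre to the edge, points at the setting.
- sleeve (a joint): Turn of the sleeve, rad: 0 = setting 1, 0.5 = setting 2, 1.0 = setting 3, 1.5 = setting 4; it grows when turned clockwise seen from above and clicks by a spring into each setting (about 0.15 N m to turn). It starts at setting 1 or 2.
- grinder: Loose air die grinder, black round body 32 mm thick and 200 mm long lying along its x; origin under its middle. Leave alone.
- wrench: Loose steel wrench 180 mm long lying along its x. Leave alone.
- tin: Loose closed tin, 70 mm diameter, 60 mm high, upright; origin at the centre of its bottom. Leave alone.
Not all that is in view belongs to the job. Several things have the shape of the regulator; the one meant has the colours described above.

How it is judged:
By the outcome, as a careful person would: the job done as asked, in the order asked, and still so for the second after the job is handed in, with the robot touching nothing.
It also fails if it takes over 72 s, if anything falls off the work surface, if the arm or the gripper's body presses on something with over 40 N, if the wrist force passes 120 N, or if a joint passes its speed limit or range.

### The arm

A 6-joint arm with a two-finger parallel gripper is mounted at the origin on the work surface. World frame = base frame: x ahead of the robot, y to its left, z up, the work surface at z = 0. Lengths are in m, angles in rad, forces in N, time in s.
With the tool pointing down it reaches from about 0.325 to 0.9 m from the base axis. Payload 6.1 kg.
Tool frame: the origin (TCP) lies midway between the tips of the shut fingers; the grasp point (between the pads) lies arm.grasp_offset behind it (arm.grasp_offset is the distance from the TCP to the grasp point, in m); z points along the fingers, y is the line along which they close (so a half turn about z gives the same grasp; the last joint's range is limited). The gripper opens to 87 mm and grips with 3 to 60 N. Pads are 19 mm wide; open, the fingers measure 117 mm over their backs; the gripper's body (75 mm by 190 mm) begins 51 mm behind the grasp point.
Start: joints at [-0.126, 0.22, 1.526, -0, 1.395, -0.126], TCP at [0.625, -0, 0.223] pointing down, gripper open.
Joint ranges: [-2.98, 2.98], [-0.91, 2.08], [0.09, 2.57], [-1.24, 4.39], [0.2, 2.65], [-2.68, 2.68]. Speed limits (rad/s): [2.57, 2.57, 3.01, 3.14, 3.14, 3.14].

### API

Orientations are given as a rotation vector (axis times angle).
In Python, from cell import arm gives the robot as it stands.
- The arm moves only by the shell command python3 -m handwheel 'ROWS' [FORCE]. ROWS is a JSON object of lists of equal length, an entry for each row: "dp": the shift along the tool's x, y, z in cm, a list of three; "angular": the turn, a rotation vector about the tool's x, y, z in rad, a list of three; "grip": the opening, from -1 (shut) to 1 (fully open), so that 0 is half open. In form: {"dp": [[x, y, z], ...], "angular": [[wx, wy, wz], ...], "grip": [grip, ...]}. A call has exactly 10 rows; each row shifts and turns the commanded pose from where the row before left it, along the tool's axes as they then stand; what a row does not reach is not made up. A row lasts 1/10 s, in which the tool goes at most 50 mm and 8.59 degrees, less where a joint would pass 70% of its speed; a pose out of reach is approached as far as the arm can. A call with a gripper value outside its range is refused whole. The fingers move at their own pace and stop on an object; FORCE is the grip in N (left out, the last holds). Time passes only in rows, so rows that do not move let the fingers close, or fill a call up. It gives the time, the measured TCP pose, the force, the opening and the grip force at its end, in the units of the state.
- arm.get_state(): the state, without advancing time (a new reading comes with each control period).
- arm.grab_frame(name): name is "scene" or "side" or "wrist"; returns the picture (400x640x3 uint8, red, green, blue); there is no depth.
- arm.get_calibration(name): a dict with "K" (3x3 intrinsics, pixels), "dist_coeffs" ([k1, k2, p1, p2, k3] as OpenCV has them; the pictures are not rectified), "extrinsics" (4x4, takes a point from world to camera coordinates). Camera axes: x right, y up, looking along -z (the intrinsics and any distortion apply to the point x, -y, -z); pixel columns grow to the right and rows downward; lengths in m; the calibration is good to about 2 mm. A picture is of the moment at which its call begins: read the wrist's pose just before it. get_calibration takes no time and is no camera call; for the wrist camera it gives the pose at the moment of the call.
- arm.job_done(): hands the job in; it is judged then, once.
Trained networks look in the newest picture that a camera, given by its name, has taken for a name from the list of things; names that differ only in an ending like _2 or _b are one class to them, and where a whole thing is asked for, a point or a joint stands for the part that bears it (a point fixed in the world has none). Each returns a list of dicts, best first, with "conf" (0 to 1); they miss things now and then, are a little off and sometimes report something else, mostly with a low value. They report only what shows in the picture. A call takes as long as a camera call. They do not tell look-alikes from the thing itself.
- arm.cut_out(camera, query): "pixels" (400x640 bool, what is visible of it) and "rect" ([centre column, centre row, width, height] in pixels, round what is visible of it).
The state is a dict: "time": time; "joint_positions": joint angles; "qvel": joint speeds; "tau": joint torques, N m; "eef_pos": TCP position; "tool_rot": TCP orientation; "ft_force": force on the tool from outside, world axes, zero at the start; "moment": the same for the moment, N m; "gripper_width": finger opening in m; "grip_force": force on a finger pad.
Only numpy, scipy, OpenCV 4.12 (cv2) and the standard library are available. Lean on these libraries where they do the work, as an engineer would, in place of code of your own. Each camera call takes 0.05 s, during which the arm holds its last target. There are 200 camera calls.

## Working session

There is one attempt and no reset: what is moved stays moved. The work goes in short steps, Python scripts to look and compute and a shell command to move; the robot and the scene stay as the last step left them, time stands still between calls to the robot, and variables do not carry over. Pictures are saved under pics/ and viewed, at most 10 in all, crops included, and the job is handed in when it is done.

```bash
mkdir -p pics; ls
python3 - <<'E'
from cell import arm
import cv2,numpy as np
print(arm.get_state()); print(arm.grasp_offset)
for n in ["scene","side"]:
    f=arm.grab_frame(n); cv2.imwrite(f"pics/{n}0.png",f[:,:,::-1])
    c=arm.get_calibration(n); print(n,c)
f1=cv2.imread("pics/scene0.png");f2=cv2.imread("pics/side0.png")
E
```

```text
pics
{'time': 0.0, 'joint_positions': array([-1.26079708e-01,  2.21223788e-01,  1.52761418e+00, -4.96607035e-06,
        1.39468588e+00, -1.26124808e-01]), 'qvel': array([ 0.00171115,  0.00069835,  0.0002741 ,  0.00170246, -0.00174917,
        0.00216133]), 'tau': array([-1.67445501e-05, -4.94609964e+01, -3.87383544e+01,  6.99962187e-02,
        5.70271199e-02, -1.42064664e-04]), 'eef_pos': array([6.24381878e-01, 8.55142119e-05, 2.21437076e-01]), 'tool_rot': array([-2.22031278e+00, -2.22041486e+00,  1.86337932e-03]), 'ft_force': array([ 0.19603204,  0.01620183, -0.03529248]), 'moment': array([ 0.03231037, -0.01934147, -0.02800153]), 'grip_force': 0.0, 'gripper_width': 0.08670724211096549}
0.0187
scene {'K': array([[437.9971399 ,   0.        , 321.76839071],
       [  0.        , 437.9971399 , 198.47992791],
       [  0.        ,   0.        ,   1.        ]]), 'dist_coeffs': array([0.00063114, 0.        , 0.        , 0.        , 0.        ]), 'extrinsics': array([[ 0.78363711,  0.62102602, -0.01547778, -0.35477294],
       [-0.39990258,  0.5233671 ,  0.75243923,  0.1865966 ],
       [ 0.4753849 , -0.58344971,  0.65847979, -1.62219158],
       [ 0.        ,  0.        ,  0.        ,  1.        ]])}
side {'K': array([[471.51726818,   0.        , 322.7274973 ],
       [  0.        , 471.51726818, 194.37573429],
       [  0.        ,   0.        ,   1.        ]]), 'dist_coeffs': array([-0.00977612,  0.        ,  0.        ,  0.        ,  0.        ]), 'extrinsics': array([[-0.96487353, -0.26244159, -0.01197876,  0.4606049 ],
       [ 0.18037294, -0.69491835,  0.6960992 , -0.19477638],
       [-0.19100964,  0.66948704,  0.71784568, -1.13295444],
       [ 0.        ,  0.        ,  0.        ,  1.        ]])}
```

View pics/scene0.png

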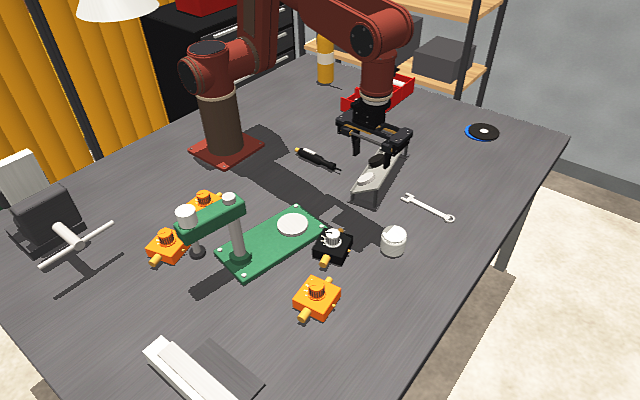

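View pics/side0.png

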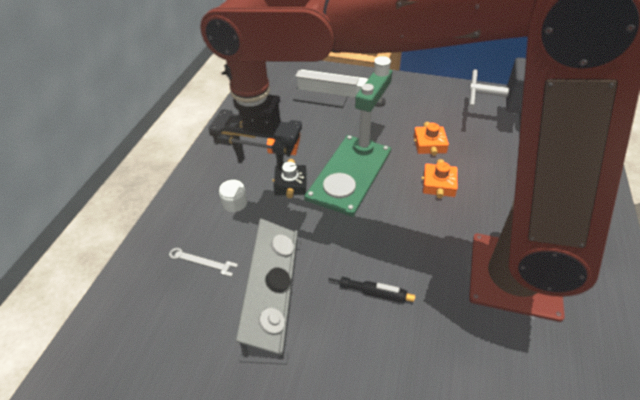

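The side picture shows the plain steel disc at (283,244), the rubber at (277,280) and the cap at (271,321) on the rack, with the plate at (340,186). There are four regulator shapes in scene: black with an aluminium sleeve (332,245), and orange at (316,298), (166,245) and (205,200). Only the black one fits the description. I'll confirm it in a crop and measure.

```bash
cat > h.py <<'E'
from cell import arm
import cv2,numpy as np
from scipy.spatial.transform import Rotation as R
def ray(cal,uv):
    p=cv2.undistortPoints(np.array([[uv]],float),cal["K"],cal["dist_coeffs"])[0,0]
    E=cal["extrinsics"]; d=E[:3,:3].T@np.array([p[0],-p[1],-1.0])
    return -E[:3,:3].T@E[:3,3],d
def onz(cal,uv,z):
    o,d=ray(cal,uv); return o+d*(z-o[2])/d[2]
def proj(cal,P):
    E=cal["extrinsics"]; c=(E[:3,:3]@np.atleast_2d(P).T).T+E[:3,3]
    q=np.c_[c[:,0],-c[:,1],-c[:,2]]
    return cv2.projectPoints(q,np.zeros(3),np.zeros(3),cal["K"],cal["dist_coeffs"])[0][:,0]
def centroid(m):
    v,u=np.nonzero(m); return np.array([u.mean(),v.mean()])
def two(c1,u1,c2,u2):
    A=[];b=[]
    for c,u in((c1,u1),(c2,u2)):
        o,d=ray(c,u); d/=np.linalg.norm(d); P=np.eye(3)-np.outer(d,d); A.append(P);b.append(P@o)
    return np.linalg.solve(A[0]+A[1],b[0]+b[1])
E
python3 - <<'E'
from h import *
cs={n:arm.get_calibration(n) for n in("scene","side")}
for n in cs: 
    f=arm.grab_frame(n)
    hsv=cv2.cvtColor(f,cv2.COLOR_RGB2HSV)
    seed={"scene":(292,224),"side":(340,186)}[n]
    print(n,hsv[seed[1],seed[0]])
    d=np.abs(f.astype(int)-f[seed[1],seed[0]]).max(2)<35
    l=cv2.connectedComponents(d.astype(np.uint8))[1]; m=l==l[seed[1],seed[0]]
    e=centroid(m); print("plate",e,m.sum(),onz(cs[n],e,.03))
    for q in["steel_disc","rubber_disc","cap_disc","sleeve_top","regulator","rack","tin"]:
        for r in arm.cut_out(n,q)[:3]:
            if r["conf"]>.2: 
                e=centroid(r["pixels"]); z=dict(steel_disc=.062,rubber_disc=.067,cap_disc=.065,sleeve_top=.055).get(q,.03)
                print(q,round(r["conf"],2),e.round(1),np.round(r["rect"],1),onz(cs[n],e,z).round(4))
    if n=="scene": c=f[190:330,240:420]; cv2.imwrite("pics/reg.png",cv2.resize(c,None,fx=4,fy=4,interpolation=2)[:,:,::-1])
    if n=="side": cv2.imwrite("pics/rack.png",cv2.resize(f[130:370,170:400],None,fx=2.5,fy=2.5,interpolation=2)[:,:,::-1])
E
```

```text
scene [ 15   8 249]
plate [291.95472441 223.12598425] 508 [ 0.47830298 -0.17128669  0.03      ]
steel_disc 0.5 [365.8 177.9] [367.5 178.4  16.7  14.3] [0.5517 0.0994 0.062 ]
rubber_disc 0.65 [365.6 178.5] [365.9 179.    9.1   7.2] [0.5565 0.0912 0.067 ]
rubber_disc 0.58 [376.  160.4] [374.9 160.4  14.5  13.5] [0.5299 0.1911 0.067 ]
rubber_disc 0.39 [373.9 182. ] [379.1 180.6  64.3  65.7] [0.5863 0.0923 0.067 ]
sleeve_top 0.75 [202.9 196.8] [202.6 199.2  14.8  13.8] [ 0.2058 -0.2687  0.055 ]
sleeve_top 0.61 [331.9 236.6] [333.7 236.8  11.   15.3] [ 0.618  -0.1624  0.055 ]
sleeve_top 0.54 [315.9 288.3] [316.1 288.9  15.8  17.3] [ 0.6928 -0.3247  0.055 ]
regulator 0.83 [165.3 247.7] [167.5 246.8  43.8  39.1] [ 0.2642 -0.4574  0.03  ]
regulator 0.8 [331.7 246.5] [333.5 248.6  42.6  40.4] [ 0.6259 -0.1738  0.03  ]
regulator 0.63 [315.7 298.4] [318.6 297.7  51.6  47.8] [ 0.699 -0.334  0.03 ]
rack 0.86 [373.3 183.6] [379.9 179.8  61.7  62.2] [0.5662 0.1242 0.03  ]
tin 0.61 [392.4 240.7] [392.  240.8  27.   30.5] [ 0.7461 -0.0538  0.03  ]
tin 0.52 [314.6 157.6] [317.4 158.8  42.9  18.8] [0.3
[... 276 characters left out ...]
_disc 0.71 [270.7 321. ] [269.6 321.9  31.8  31.7] [0.5083 0.2974 0.065 ]
sleeve_top 0.65 [441.8 170.1] [442.4 170.9  16.   19.7] [ 0.206  -0.2691  0.055 ]
sleeve_top 0.55 [431.9 130. ] [433.4 130.4  16.4  14.1] [ 0.2519 -0.4426  0.055 ]
regulator 0.92 [289.4 179.5] [288.1 178.9  32.9  35.9] [ 0.6156 -0.151   0.03  ]
regulator 0.89 [430.4 139.1] [432.2 138.4  37.7  34.9] [ 0.251  -0.4294  0.03  ]
regulator 0.77 [439.7 179.6] [440.  178.   31.3  40. ] [ 0.2065 -0.2563  0.03  ]
rack 0.82 [263.8 299.2] [269.  292.4  68.  144.9] [0.5512 0.2326 0.03  ]
rack 0.5 [277.  279.8] [277.3 280.1  25.6  24. ] [0.5394 0.1758 0.03  ]
tin 0.56 [232.9 195.6] [233.3 196.1  28.2  34.2] [ 0.7458 -0.052   0.03  ]
```

View pics/reg.png

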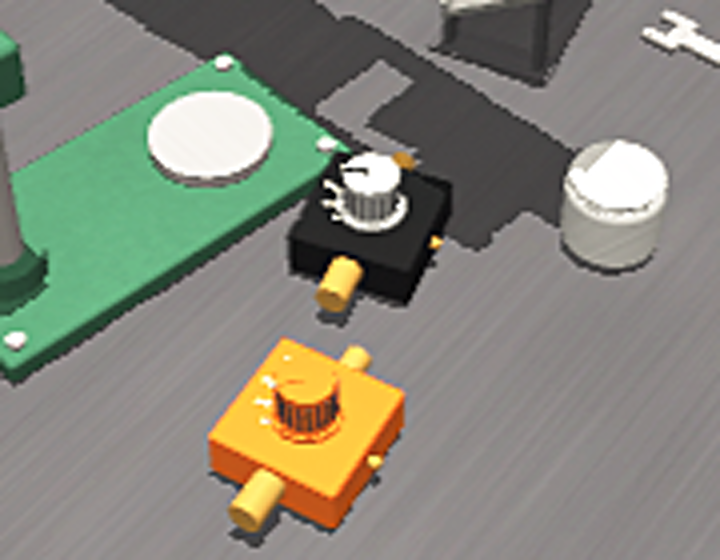

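View pics/rack.png

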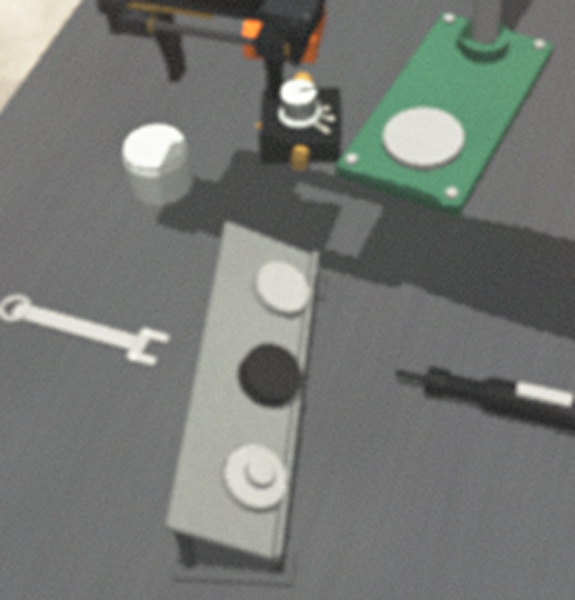

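The crop confirms the black block at scene (332,245), with an aluminium sleeve and white dots; the orange ones are decoys. The rack crop shows steel, rubber and cap in order, starting from the press side.

```bash
cat >> h.py <<'E'
YAW=0.216
def tilt(yaw,t=np.pi/6):
    ry=np.array([-np.sin(yaw),np.cos(yaw),0]); rx=np.array([np.cos(yaw),np.sin(yaw),0])
    z=np.sin(t)*rx-np.cos(t)*np.array([0,0,1]); y=-ry
    return np.c_[np.cross(y,z),y,z]
def go(p,Rt,n=10):
    s=arm.get_state(); R0=R.from_rotvec(s["tool_rot"]).as_matrix()
    w=R.from_matrix(R0.T@Rt).as_rotvec()/n; Rr=R.from_rotvec(w).as_matrix()
    S=sum(np.linalg.matrix_power(Rr,k) for k in range(n))
    d=np.linalg.solve(S,R0.T@(np.array(p)-s["eef_pos"]))*100
    print("t",round(s["time"],2),"row dp",d.round(3),"ang",w.round(4),"total straight dp(cm)",(R0.T@(np.array(p)-s["eef_pos"])*100).round(2))
E
python3 - <<'E'
from h import *
s=arm.get_state();c=arm.get_calibration("wrist");E=c["extrinsics"];R0=R.from_rotvec(s["tool_rot"]).as_matrix()
print("cam in tool",R0.T@(-E[:3,:3].T@E[:3,3]-s["eef_pos"]),"look",R0.T@(-E[2,:3]),c["K"][0,0])
sc=arm.get_calibration("scene"); print("column",onz(sc,(241,260),.018))
Rt=tilt(YAW); p=np.array([.528,.1985,.067])-Rt[:,2]*.15
print(p,Rt); go(p,Rt)
E
```

```text
cam in tool [ 0.07029895  0.00047832 -0.16073684] look [-0.26056104  0.00171065  0.96545586] 284.20890863586527
column [ 0.45421083 -0.35411348  0.018     ]
[0.45474281 0.18242568 0.19690381] [[ 0.84590119  0.2143243   0.48838128]
 [ 0.18561029 -0.97676256  0.10716215]
 [ 0.5        -0.         -0.8660254 ]]
t 0.9 row dp [ 0.53  -2.655  0.227] ang [-0.0354  0.044   0.1322] total straight dp(cm) [ 18.24 -17.03   2.56]
```

```bash
python3 -m handwheel '{"dp":[[0.53,-2.66,0.23],[0.53,-2.66,0.23],[0.53,-2.66,0.23],[0.53,-2.66,0.23],[0.53,-2.66,0.23],[0.53,-2.66,0.23],[0.53,-2.66,0.23],[0.53,-2.66,0.23],[0.53,-2.66,0.23],[0.53,-2.66,0.23]],"angular":[[-0.035,0.044,0.132],[-0.035,0.044,0.132],[-0.035,0.044,0.132],[-0.035,0.044,0.132],[-0.035,0.044,0.132],[-0.035,0.044,0.132],[-0.035,0.044,0.132],[-0.035,0.044,0.132],[-0.035,0.044,0.132],[-0.035,0.044,0.132]],"grip":[1,1,1,1,1,1,1,1,1,1]}' 40
python3 - <<'E'
from h import *
s=arm.get_state(); print(s["joint_positions"])
for n in["wrist","side"]:
    c=arm.get_calibration(n); f=arm.grab_frame(n); cv2.imwrite(f"pics/{n}1.png",f[:,:,::-1])
    for q in["steel_disc","rubber_disc","cap_disc"]:
        for r in arm.cut_out(n,q)[:2]:
            if r["conf"]>.3:
                e=centroid(r["pixels"]); print(n,q,round(r["conf"],2),e.round(1),np.round(r["rect"],1),onz(c,e,dict(steel_disc=.063,rubber_disc=.068,cap_disc=.066)[q]).round(4))
E
```

```text
time: 1.9
eef_pos: [0.4553, 0.1711, 0.1967]
tool_rot: [-2.965, -0.407, -0.762]
ft_force: [0.2, -0.3, -0.4]
gripper_width: 0.0869
grip_force: 0.0
[ 0.17276297 -0.53649369  2.32153501  0.04521075  0.85679158  1.44966196]
wrist steel_disc 0.94 [400.8 190.4] [401.6 190.3  47.5  46.6] [0.5521 0.0981 0.063 ]
wrist rubber_disc 0.92 [312.6 186. ] [310.4 186.2  48.1  50.1] [0.5285 0.1953 0.068 ]
wrist cap_disc 0.77 [225.5 180.2] [226.2 182.1  55.6  47.2] [0.5091 0.2916 0.066 ]
side steel_disc 0.69 [281.6 245.5] [282.1 247.2  19.8  20.3] [0.5507 0.1014 0.063 ]
side rubber_disc 0.59 [277.1 280. ] [277.7 279.4  26.4  25.1] [0.5276 0.1996 0.068 ]
side cap_disc 0.59 [270.5 321.2] [269.1 323.5  29.2  30.3] [0.5083 0.2984 0.066 ]
side cap_disc 0.55 [360.6 116.1] [349.5 130.8  87.4 146.1] [ 0.4744 -0.4431  0.066 ]
```

View pics/wrist1.png

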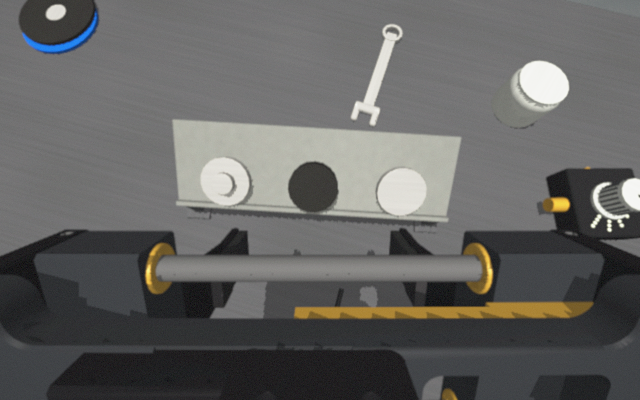

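The wrist picture shows the cap (225,181), rubber (313,187) and steel (401,190) against the lip. Next I go over the steel disc.

Run:
```python
from h import *
Rt=tilt(YAW); n=-Rt[:,2]
go(np.array([.5515,.0995,.0655])+n*.05,Rt)
```

```text
t 2.3 row dp [1.000e-03 8.940e-01 1.019e+00] ang [-0.0014  0.0025  0.0058] total straight dp(cm) [-0.11  9.   10.13]
```

```bash
python3 -m handwheel '{"dp":[[0,1.28,1.45],[0,1.28,1.45],[0,1.28,1.45],[0,1.28,1.45],[0,1.28,1.45],[0,1.28,1.45],[0,1.28,1.45],[0,0,0],[0,0,0],[0,0,0]],"angular":[[-0.002,0.0035,0.008],[-0.002,0.0035,0.008],[-0.002,0.0035,0.008],[-0.002,0.0035,0.008],[-0.002,0.0035,0.008],[-0.002,0.0035,0.008],[-0.002,0.0035,0.008],[0,0,0],[0,0,0],[0,0,0]],"grip":[1,1,1,1,1,1,1,1,1,1]}'
cat >> h.py <<'E'
def look(q,z,n="wrist",save=None):
    c=arm.get_calibration(n); f=arm.grab_frame(n)
    if save: cv2.imwrite("pics/"+save,f[:,:,::-1])
    for r in arm.cut_out(n,q)[:2]:
        if r["conf"]>.3:
            m=r["pixels"].astype(np.uint8); k=max(cv2.findContours(m,0,1)[0],key=len)
            e=np.array(cv2.minEnclosingCircle(k)[0]); cc=centroid(m)
            print(n,q,round(r["conf"],2),cc.round(1),np.round(r["rect"],1),"P",onz(c,cc,z).round(4))
E
python3 - <<'E'
from h import *
look("steel_disc",.0655,save="w2.png")
print(arm.get_state()["joint_positions"])
Rt=tilt(YAW);go([.5515,.0995,.0655],Rt)
E
```

```text
time: 3.3
eef_pos: [0.5266, 0.0949, 0.1094]
tool_rot: [-2.964, -0.325, -0.795]
ft_force: [-0.6, 0.8, 0.3]
gripper_width: 0.0872
grip_force: 0.0
wrist steel_disc 0.65 [320.5 219. ] [319.2 219.4  68.   66.2] P [0.5519 0.098  0.0655]
[-0.0567844  -0.255504    2.31432866  0.24649682  0.58870724  1.12398061]
t 3.4 row dp [-0.003  0.012  0.508] ang [-0.0001 -0.0001  0.0003] total straight dp(cm) [-0.03  0.13  5.08]
```

View pics/w2.png

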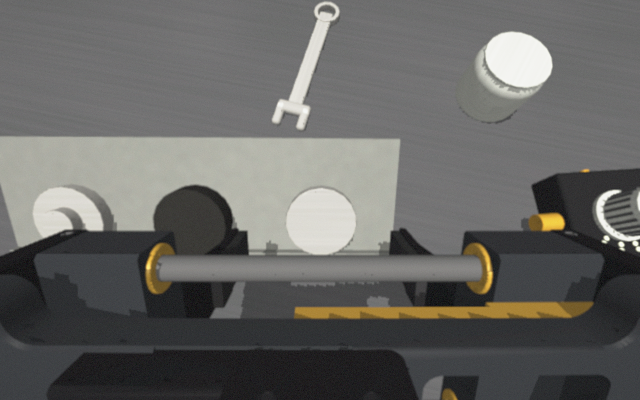

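The disc at (321,221) sits centred between the fingers, square to the rack, so I descend and grip.

```bash
python3 -m handwheel '{"dp":[[0,0.05,1.4],[0,0.05,1.4],[0,0.05,1.2],[0,0.05,0.9],[0,0,0.6],[0,0,0.3],[0,0,0],[0,0,0],[0,0,0],[0,0,0]],"angular":[[0,0,0],[0,0,0],[0,0,0],[0,0,0],[0,0,0],[0,0,0],[0,0,0],[0,0,0],[0,0,0],[0,0,0]],"grip":[1,1,1,1,1,1,1,1,-1,-1]}' 40
python3 -m handwheel '{"dp":[[0,0,0],[0,0,0],[0,0,0],[0,0,0],[0,0,0],[0,0,-0.5],[0,0,-1],[0,0,-1.5],[0,0,-2],[0,0,-2]],"angular":[[0,0,0],[0,0,0],[0,0,0],[0,0,0],[0,0,0],[0,0,0],[0,0,0],[0,0,0],[0,0,0],[0,0,0]],"grip":[-1,-1,-1,-1,-1,-1,-1,-1,-1,-1]}' 40
python3 - <<'E'
from h import *
look("steel_disc",.1,save="w3.png")
s=arm.get_state(); print(s["gripper_width"],s["grip_force"])
Rd=tilt(YAW,0); go([.477,-.170,.10],Rd)
E
```

```text
time: 4.4
eef_pos: [0.5552, 0.0993, 0.0589]
tool_rot: [-2.964, -0.325, -0.795]
ft_force: [-0.3, 0.5, 0.0]
gripper_width: 0.0779
grip_force: 0.0
time: 5.4
eef_pos: [0.5192, 0.0918, 0.1185]
tool_rot: [-2.965, -0.325, -0.789]
ft_force: [-0.4, 0.8, -1.7]
gripper_width: 0.0551
grip_force: 40.0
wrist steel_disc 0.77 [318.5 241.5] [318.2 250.4  91.4  93.1] P [0.5239 0.092  0.1   ]
0.054652218711800656 39.99713838100433
t 5.5 row dp [-1.026  2.46  -0.081] ang [ 0.0001 -0.0526  0.0003] total straight dp(cm) [-9.71 24.59 -3.15]
```

```bash
python3 -m handwheel '{"dp":[[-1.03,2.46,-0.3],[-1.03,2.46,-0.3],[-1.03,2.46,-0.3],[-1.03,2.46,-0.3],[-1.03,2.46,-0.3],[-1.03,2.46,-0.3],[-1.03,2.46,-0.3],[-1.03,2.46,-0.3],[-1.03,2.46,-0.2],[-1.03,2.46,0]],"angular":[[0,-0.0526,0],[0,-0.0526,0],[0,-0.0526,0],[0,-0.0526,0],[0,-0.0526,0],[0,-0.0526,0],[0,-0.0526,0],[0,-0.0526,0],[0,-0.0526,0],[0,-0.0526,0]],"grip":[-1,-1,-1,-1,-1,-1,-1,-1,-1,-1]}' 40
python3 -m handwheel '{"dp":[[0,0,0],[0,0,0],[0,0,0],[0,0,0],[0,0,0],[0,0,0],[0,0,0],[0,0,0],[0,0,0],[0,0,0]],"angular":[[0,0,0],[0,0,0],[0,0,0],[0,0,0],[0,0,0],[0,0,0],[0,0,0],[0,0,0],[0,0,0],[0,0,0]],"grip":[-1,-1,-1,-1,-1,-1,-1,-1,-1,-1]}' 40
cat >> h.py <<'E'
def platefit(n,seed,thr=35,save=None):
    f=arm.grab_frame(n); c=arm.get_calibration(n)
    if save: cv2.imwrite("pics/"+save,f[:,:,::-1])
    return f,c
E
python3 - <<'E'
from h import *
f,c=platefit("wrist",0,save="w4.png")
print(proj(c,[[.477,-.170,.03]]))
Rd=tilt(YAW,0); go([.477,-.170,.034],Rd)
E
```

```text
time: 6.5
eef_pos: [0.4706, -0.1722, 0.1139]
tool_rot: [3.123, 0.342, -0.008]
ft_force: [0.8, 0.1, -2.9]
gripper_width: 0.0547
grip_force: 40.0
time: 7.5
eef_pos: [0.4709, -0.1713, 0.115]
tool_rot: [3.122, 0.342, -0.004]
ft_force: [0.7, -0.2, -2.3]
gripper_width: 0.0549
grip_force: 40.0
[[317.48605158 200.90700122]]
t 7.55 row dp [0.064 0.    0.81 ] ang [0.0001 0.0003 0.0002] total straight dp(cm) [0.65 0.   8.1 ]
```

View pics/w4.png

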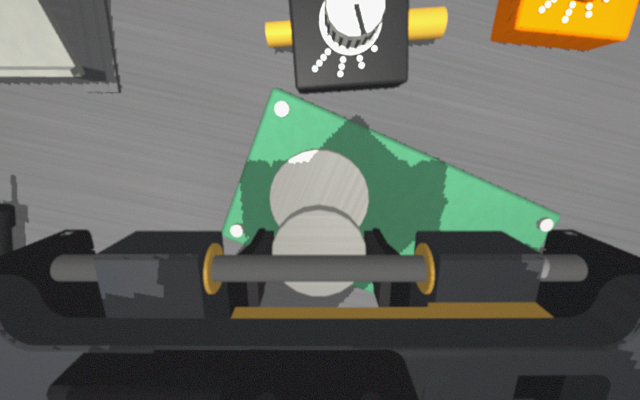

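The wrist view shows the held disc over the lower part of the plate, whose centre is about (319.5,199.5), and the regulator at (350,40). I'll lower it now.

```bash
python3 -m handwheel '{"dp":[[0.1,0.02,1],[0.1,0.02,1.5],[0.1,0.02,1.5],[0.1,0.02,1.3],[0.1,0.02,1],[0.1,0.02,0.7],[0.07,0,0.5],[0,0,0.3],[0,0,0],[0,0,0]],"angular":[[0,0,0],[0,0,0],[0,0,0],[0,0,0],[0,0,0],[0,0,0],[0,0,0],[0,0,0],[0,0,0],[0,0,0]],"grip":[-1,-1,-1,-1,-1,-1,-1,-1,-1,-1]}' 40
python3 -m handwheel '{"dp":[[0,0,0],[0,0,0],[0,0,0.05],[0,0,0.05],[0,0,0.05],[0,0,0.05],[0,0,0.05],[0,0,0],[0,0,0],[0,0,0]],"angular":[[0,0,0],[0,0,0],[0,0,0],[0,0,0],[0,0,0],[0,0,0],[0,0,0],[0,0,0],[0,0,0],[0,0,0]],"grip":[-1,-1,-1,-1,-1,-1,-1,-1,-1,-1]}' 40
```

```text
time: 8.55
eef_pos: [0.4778, -0.1712, 0.0373]
tool_rot: [3.122, 0.342, -0.003]
ft_force: [-0.9, -0.9, -2.3]
gripper_width: 0.0547
grip_force: 40.0
time: 9.55
eef_pos: [0.4775, -0.1711, 0.0344]
tool_rot: [3.122, 0.342, -0.004]
ft_force: [-0.7, 0.6, -2.1]
gripper_width: 0.0549
grip_force: 40.0
```

```bash
python3 -m handwheel '{"dp":[[0,0,0.03],[0,0,0.03],[0,0,0.03],[0,0,0.03],[0,0,0],[0,0,0],[0,0,0],[0,0,0],[0,0,0],[0,0,0]],"angular":[[0,0,0],[0,0,0],[0,0,0],[0,0,0],[0,0,0],[0,0,0],[0,0,0],[0,0,0],[0,0,0],[0,0,0]],"grip":[-1,-1,-1,-1,-1,-1,-1,-1,-1,-1]}' 40
```

```text
time: 10.55
eef_pos: [0.4775, -0.1711, 0.0333]
tool_rot: [3.122, 0.342, -0.004]
ft_force: [0.4, -0.4, -3.1]
gripper_width: 0.0548
grip_force: 40.0
```

```bash
python3 -m handwheel '{"dp":[[0,0,0.04],[0,0,0.04],[0,0,0.04],[0,0,0],[0,0,0],[0,0,0],[0,0,0],[0,0,0],[0,0,0],[0,0,0]],"angular":[[0,0,0],[0,0,0],[0,0,0],[0,0,0],[0,0,0],[0,0,0],[0,0,0],[0,0,0],[0,0,0],[0,0,0]],"grip":[-1,-1,-1,-1,-1,-1,-1,-1,-1,-1]}' 40
```

```text
time: 11.55
eef_pos: [0.4774, -0.1711, 0.0321]
tool_rot: [3.122, 0.342, -0.004]
ft_force: [-1.1, 0.3, -0.9]
gripper_width: 0.0553
grip_force: 40.0
```

```bash
python3 -m handwheel '{"dp":[[0,0,0.03],[0,0,0.03],[0,0,0],[0,0,0],[0,0,0],[0,0,0],[0,0,0],[0,0,-1],[0,0,-2],[0,0,-3]],"angular":[[0,0,0],[0,0,0],[0,0,0],[0,0,0],[0,0,0],[0,0,0],[0,0,0],[0,0,0],[0,0,0],[0,0,0]],"grip":[-1,-1,-1,0.7,0.7,0.7,0.7,0.7,1,1]}' 40
python3 - <<'E'
from h import *
Rt=tilt(YAW); n=-Rt[:,2]
go(np.array([.528,.197,.072])+n*.055,Rt)
E
```

```text
time: 12.55
eef_pos: [0.4763, -0.1703, 0.091]
tool_rot: [-3.122, -0.342, 0.009]
ft_force: [0.9, -0.2, 0.4]
gripper_width: 0.0826
grip_force: 0.0
t 12.55 row dp [ 1.072 -3.476 -0.04 ] ang [-0.0002  0.0529  0.0002] total straight dp(cm) [ 10.23 -34.75  -2.85]
```

```bash
python3 -m handwheel '{"dp":[[1.07,-3.48,-1.54],[1.07,-3.48,-1.54],[1.07,-3.48,-0.04],[1.07,-3.48,-0.04],[1.07,-3.48,-0.04],[1.07,-3.48,-0.04],[1.07,-3.48,-0.04],[1.07,-3.48,-0.04],[1.07,-3.48,1.2],[1.07,-3.48,1.2]],"angular":[[0,0.0526,0],[0,0.0526,0],[0,0.0526,0],[0,0.0526,0],[0,0.0526,0],[0,0.0526,0],[0,0.0526,0],[0,0.0526,0],[0,0.0526,0],[0,0.0526,0]],"grip":[1,1,1,1,1,1,1,1,1,1]}' 40
python3 - <<'E'
from h import *
arm.grab_frame("wrist");arm.grab_frame("wrist");arm.grab_frame("wrist")
look("rubber_disc",.0722)
look("rubber_disc",.070,n="side")
for n in("side","scene"): look("steel_disc",.042,n=n,save=n+"5.png")
Rt=tilt(YAW); n=-Rt[:,2]
# plate: bottom of stack; rubber bottom centre z .056
go(np.array([.528,.197,.0733]),Rt)
E
```

```text
time: 13.55
eef_pos: [0.5122, 0.1948, 0.129]
tool_rot: [-2.961, -0.325, -0.801]
ft_force: [1.5, -0.9, 0.5]
gripper_width: 0.0871
grip_force: 0.0
wrist rubber_disc 0.86 [322.  228.1] [320.1 224.1  63.1  59.6] P [0.5305 0.1958 0.0722]
side rubber_disc 0.86 [274.3 281.4] [277.9 279.3  25.4  24.6] P [0.532 0.206 0.07 ]
scene steel_disc 0.48 [290.8 221.5] [292.6 222.7  17.1  17.7] P [ 0.4799 -0.177   0.042 ]
t 14.1 row dp [-0.128 -0.015  0.554] ang [ 0.     -0.      0.0001] total straight dp(cm) [-1.28 -0.15  5.54]
```

```bash
python3 -m handwheel '{"dp":[[-0.6,0.03,0.4],[-0.5,0.02,1],[-0.25,0,1.6],[0,0,1.5],[0,0,1.1],[0,0,0.8],[0,0,0.5],[0,0,0.14],[0,0,0],[0,0,0]],"angular":[[0,0,0],[0,0,0],[0,0,0],[0,0,0],[0,0,0],[0,0,0],[0,0,0],[0,0,0],[0,0,0],[0,0,0]],"grip":[1,1,1,1,1,1,1,1,1,-1]}' 40
python3 - <<'E'
from h import *
s=arm.get_state(); Rt=tilt(YAW)
print("tool offset from rubber bottom",Rt.T@(s["eef_pos"]-np.array([.5364,.197,.056])))
E
python3 -m handwheel '{"dp":[[0,0,0],[0,0,0],[0,0,0],[0,0,0],[0,0,0],[0,0,-0.5],[0,0,-1],[0,0,-1.5],[0,0,-2],[0,0,-3]],"angular":[[0,0,0],[0,0,0],[0,0,0],[0,0,0],[0,0,0],[0,0,0],[0,0,0],[0,0,0],[0,0,0],[0,0,0]],"grip":[-1,-1,-1,-1,-1,-1,-1,-1,-1,-1]}' 40
python3 - <<'E'
from h import *
look("rubber_disc",.1,save="w6.png")
Rd=tilt(YAW,0); go([.4775,-.1712,.12],Rd)
E
```

```text
time: 15.1
eef_pos: [0.5348, 0.1976, 0.0599]
tool_rot: [-2.964, -0.325, -0.795]
ft_force: [0.0, 0.1, 0.2]
gripper_width: 0.0841
grip_force: 0.0
tool offset from rubber bottom [ 0.00069358 -0.00097039 -0.0041399 ]
time: 16.1
eef_pos: [0.4939, 0.1885, 0.1277]
tool_rot: [-2.966, -0.325, -0.788]
ft_force: [0.1, -0.1, -0.6]
gripper_width: 0.0551
grip_force: 40.0
wrist rubber_disc 0.69 [318.4 249.9] [317.2 255.1  96.3  97.6] P [0.4939 0.1877 0.1   ]
wrist rubber_disc 0.44 [578.   78.7] [579.5  79.9 103.3  80.6] P [0.6802 0.0053 0.1   ]
t 16.2 row dp [-0.971  3.479 -0.156] ang [-0.     -0.0529  0.0003] total straight dp(cm) [-9.   34.78 -3.77]
```

```bash
python3 -m handwheel '{"dp":[[-0.97,3.48,-0.6],[-0.97,3.48,-0.4],[-0.97,3.48,-0.2],[-0.97,3.48,-0.2],[-0.97,3.48,-0.2],[-0.97,3.48,-0.2],[-0.97,3.48,-0.2],[-0.97,3.48,-0.2],[-0.97,3.48,-0.2],[-0.97,3.48,0]],"angular":[[0,-0.053,0],[0,-0.053,0],[0,-0.053,0],[0,-0.053,0],[0,-0.053,0],[0,-0.053,0],[0,-0.053,0],[0,-0.053,0],[0,-0.053,0],[0,-0.053,0]],"grip":[-1,-1,-1,-1,-1,-1,-1,-1,-1,-1]}' 40
python3 - <<'E'
from h import *
for _ in range(4): arm.grab_frame("wrist")
f,c=platefit("wrist",0)
print(proj(c,[[.4775,-.1712,.042]]))
m=cv2.resize(f[120:320,220:420],None,fx=3,fy=3,interpolation=cv2.INTER_CUBIC)
cv2.imwrite("pics/w7.png",m[:,:,::-1])
Rd=tilt(YAW,0); go([.4775,-.1712,.0455],Rd)
E
```

```text
time: 17.2
eef_pos: [0.4726, -0.1742, 0.1235]
tool_rot: [3.122, 0.341, -0.014]
ft_force: [0.1, -0.1, -0.1]
gripper_width: 0.055
grip_force: 40.0
[[318.05934427 202.79358226]]
t 17.45 row dp [0.055 0.005 0.776] ang [-0.0001  0.0008  0.0002] total straight dp(cm) [0.58 0.05 7.75]
```

View pics/w7.png

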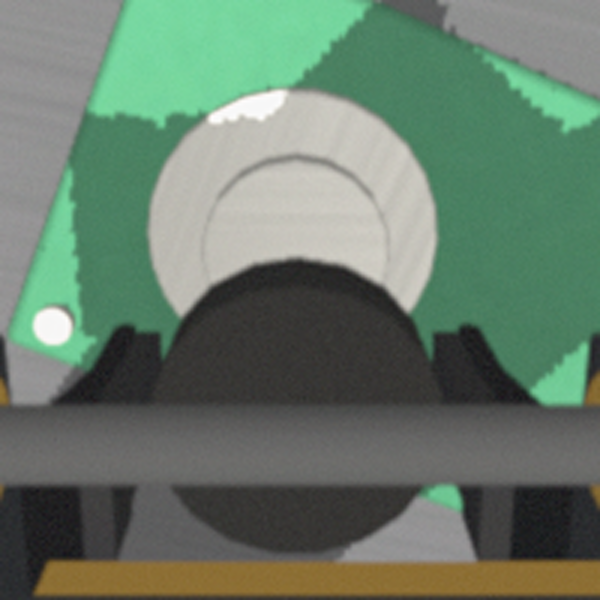

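The disc lies flat on the plate, at crop columns 202–390 against the plate's 148–437. I'll compute the offset from the edges.

```bash
cat > fit.py <<'E'
from h import *
from scipy.optimize import least_squares
def fitc(c,r,z,obs):  # obs: (kind,value) L,R,T in px -> centre
    a=np.linspace(0,2*np.pi,361)
    def ext(p):
        q=proj(c,np.c_[p[0]+r*np.cos(a),p[1]+r*np.sin(a),0*a+z]); return dict(L=q[:,0].min(),R=q[:,0].max(),T=q[:,1].min(),B=q[:,1].max())
    s=least_squares(lambda p:[ext(p)[k]-v for k,v in obs],[.4775,-.171],diff_step=1e-3)
    return s.x,s.fun
E
python3 - <<'E'
from fit import *
c=arm.get_calibration("wrist")
cr=lambda l,r,t:[("L",220+l/3),("R",220+r/3),("T",120+t/3)]
print("plate",fitc(c,.045,.03,cr(148,437,88))); print("disc",fitc(c,.028,.042,cr(202,390,155)))
Rd=tilt(YAW,0); print(Rd)
E
```

```text
plate (array([ 0.47780177, -0.17057984]), array([-0.69799399,  0.69779477,  0.06016236]))
disc (array([ 0.47725103, -0.17180237]), array([-0.43499932,  0.43493967,  0.02530176]))
[[ 0.97676256  0.2143243   0.        ]
 [ 0.2143243  -0.97676256  0.        ]
 [ 0.         -0.         -1.        ]]
```

The steel disc is about 1.3 mm off centre, which is well inside 7 mm. Lowering the rubber now.

```bash
python3 -m handwheel '{"dp":[[0.1,0,1],[0.1,0,1.5],[0.1,0,1.5],[0.1,0,1.3],[0.1,0,1],[0.1,0,0.7],[0.04,0,0.4],[0,0,0.2],[0,0,0.05],[0,0,0]],"angular":[[0,0,0],[0,0,0],[0,0,0],[0,0,0],[0,0,0],[0,0,0],[0,0,0],[0,0,0],[0,0,0],[0,0,0]],"grip":[-1,-1,-1,-1,-1,-1,-1,-1,-1,-1]}' 40
python3 -m handwheel '{"dp":[[0,0,0.05],[0,0,0.05],[0,0,0.05],[0,0,0.05],[0,0,0],[0,0,0],[0,0,0],[0,0,0],[0,0,0],[0,0,0]],"angular":[[0,0,0],[0,0,0],[0,0,0],[0,0,0],[0,0,0],[0,0,0],[0,0,0],[0,0,0],[0,0,0],[0,0,0]],"grip":[-1,-1,-1,-1,-1,-1,-1,-1,-1,-1]}' 40
```

```text
time: 18.45
eef_pos: [0.479, -0.1715, 0.0481]
tool_rot: [3.121, 0.342, -0.009]
ft_force: [0.4, 0.1, -0.8]
gripper_width: 0.055
grip_force: 40.0
time: 19.45
eef_pos: [0.4786, -0.1713, 0.0457]
tool_rot: [3.122, 0.342, -0.01]
ft_force: [0.2, -0.1, -0.6]
gripper_width: 0.0551
grip_force: 40.0
```

```bash
python3 -m handwheel '{"dp":[[0,0,0.05],[0,0,0.04],[0,0,0.04],[0,0,0],[0,0,0],[0,0,0],[0,0,0],[0,0,0],[0,0,0],[0,0,0]],"angular":[[0,0,0],[0,0,0],[0,0,0],[0,0,0],[0,0,0],[0,0,0],[0,0,0],[0,0,0],[0,0,0],[0,0,0]],"grip":[-1,-1,-1,-1,-1,-1,-1,-1,-1,-1]}' 40
```

```text
time: 20.45
eef_pos: [0.4787, -0.1713, 0.0447]
tool_rot: [3.122, 0.342, -0.01]
ft_force: [-2.7, -0.5, 5.4]
gripper_width: 0.0549
grip_force: 40.0
```

Contact at 5 N, so I release and rise.

```bash
python3 -m handwheel '{"dp":[[0,0,0],[0,0,0],[0,0,0],[0,0,0],[0,0,0],[0,0,-1],[0,0,-2],[0,0,-3],[0,0,-2],[0,0,0]],"angular":[[0,0,0],[0,0,0],[0,0,0],[0,0,0],[0,0,0],[0,0,0],[0,0,0],[0,0,0],[0,0,0],[0,0,0]],"grip":[0.7,0.7,0.7,0.7,0.7,0.7,1,1,1,1]}' 40
python3 - <<'E'
from h import *
Rt=tilt(YAW); n=-Rt[:,2]
go(np.array([.507,.2926,.0664])+n*.075,Rt)
E
```

```text
time: 21.45
eef_pos: [0.4817, -0.1725, 0.1287]
tool_rot: [3.118, 0.342, -0.001]
ft_force: [0.9, 0.3, 0.3]
gripper_width: 0.0867
grip_force: 0.0
t 21.45 row dp [ 0.869 -4.488  0.166] ang [0.0005 0.0525 0.0004] total straight dp(cm) [  8.79 -44.86  -0.52]
```

```bash
python3 -m handwheel '{"dp":[[0.87,-4.49,-0.6],[0.87,-4.49,-0.1],[0.87,-4.49,0.17],[0.87,-4.49,0.17],[0.87,-4.49,0.17],[0.87,-4.49,0.17],[0.87,-4.49,0.17],[0.87,-4.49,0.17],[0.87,-4.49,0.4],[0.87,-4.49,0.7]],"angular":[[0,0.0526,0],[0,0.0526,0],[0,0.0526,0],[0,0.0526,0],[0,0.0526,0],[0,0.0526,0],[0,0.0526,0],[0,0.0526,0],[0,0.0526,0],[0,0.0526,0]],"grip":[1,1,1,1,1,1,1,1,1,1]}' 40
python3 - <<'E'
from h import *
for _ in range(6): arm.grab_frame("wrist")
look("cap_disc",.0675)
Rt=tilt(YAW); go(np.array([.5091,.2934,.0664]),Rt)
E
```

```text
time: 22.45
eef_pos: [0.47, 0.289, 0.1313]
tool_rot: [-2.963, -0.325, -0.792]
ft_force: [2.2, -0.8, -1.0]
gripper_width: 0.0869
grip_force: 0.0
wrist cap_disc 0.93 [318.9 207.7] [319.4 209.5  62.5  60. ] P [0.5085 0.2932 0.0675]
t 22.85 row dp [0.015 0.003 0.753] ang [0.0001 0.0005 0.    ] total straight dp(cm) [0.16 0.03 7.53]
```

```bash
python3 -m handwheel '{"dp":[[0.1,0.03,1],[0.06,0,1.6],[0,0,1.8],[0,0,1.5],[0,0,1],[0,0,0.7],[0,0,0.5],[0,0,0.2],[0,0,0],[0,0,0]],"angular":[[0,0,0],[0,0,0],[0,0,0],[0,0,0],[0,0,0],[0,0,0],[0,0,0],[0,0,0],[0,0,0],[0,0,0]],"grip":[1,1,1,1,1,1,1,1,1,-1]}' 40
python3 - <<'E'
from h import *
s=arm.get_state(); Rt=tilt(YAW)
print("tool offset from cap bottom",Rt.T@(s["eef_pos"]-np.array([.515,.2947,.056])))
E
python3 -m handwheel '{"dp":[[0,0,0],[0,0,0],[0,0,0],[0,0,0],[0,0,0],[0,0,-0.5],[0,0,-1],[0,0,-1.5],[0,0,-2],[0,0,-3]],"angular":[[0,0,0],[0,0,0],[0,0,0],[0,0,0],[0,0,0],[0,0,0],[0,0,0],[0,0,0],[0,0,0],[0,0,0]],"grip":[-1,-1,-1,-1,-1,-1,-1,-1,-1,-1]}' 40
python3 - <<'E'
from h import *
Rd=tilt(YAW,0); go([.4775,-.1705,.14],Rd)
E
```

```text
time: 23.85
eef_pos: [0.5124, 0.296, 0.0603]
tool_rot: [-2.965, -0.325, -0.789]
ft_force: [0.7, 0.6, 0.1]
gripper_width: 0.0838
grip_force: 0.0
tool offset from cap bottom [ 0.00016922 -0.00179707 -0.00483163]
time: 24.85
eef_pos: [0.4711, 0.2861, 0.1276]
tool_rot: [-2.97, -0.325, -0.781]
ft_force: [1.2, -0.4, -2.5]
gripper_width: 0.0534
grip_force: 40.0
t 24.85 row dp [-0.86   4.472 -0.376] ang [ 0.0001 -0.0514  0.0002] total straight dp(cm) [-7.47 44.72 -5.56]
```

```bash
python3 -m handwheel '{"dp":[[-0.86,4.47,-0.7],[-0.86,4.47,-0.5],[-0.86,4.47,-0.4],[-0.86,4.47,-0.4],[-0.86,4.47,-0.4],[-0.86,4.47,-0.4],[-0.86,4.47,-0.4],[-0.86,4.47,-0.4],[-0.86,4.47,-0.2],[-0.86,4.47,0]],"angular":[[0,-0.0516,0],[0,-0.0516,0],[0,-0.0516,0],[0,-0.0516,0],[0,-0.0516,0],[0,-0.0516,0],[0,-0.0516,0],[0,-0.0516,0],[0,-0.0516,0],[0,-0.0516,0]],"grip":[-1,-1,-1,-1,-1,-1,-1,-1,-1,-1]}' 40
python3 - <<'E'
from h import *
for _ in range(5): arm.grab_frame("wrist")
f,c=platefit("wrist",0)
m=cv2.resize(f[0:330,180:440],None,fx=1.8,fy=1.8,interpolation=cv2.INTER_CUBIC)
m2=cv2.resize(arm.grab_frame("side")[60:230,250:420],None,fx=1.9,fy=1.9,interpolation=cv2.INTER_CUBIC)
m2=cv2.copyMakeBorder(m2,0,m.shape[0]-m2.shape[0],0,0,0)
cv2.imwrite("pics/w8.png",np.hstack([m,m2])[:,:,::-1])
Rd=tilt(YAW,0); s=arm.get_state(); print(s["gripper_width"]); go([.4775,-.1705,.0665],Rd)
E
```

```text
time: 25.85
eef_pos: [0.4775, -0.1711, 0.1414]
tool_rot: [-3.123, -0.342, -0.003]
ft_force: [0.9, 0.3, -2.8]
gripper_width: 0.0537
grip_force: 40.0
0.05379624526730137
t 26.2 row dp [-0.007  0.023  0.741] ang [-0.     -0.0003  0.0003] total straight dp(cm) [-0.08  0.23  7.41]
```

View pics/w8.png

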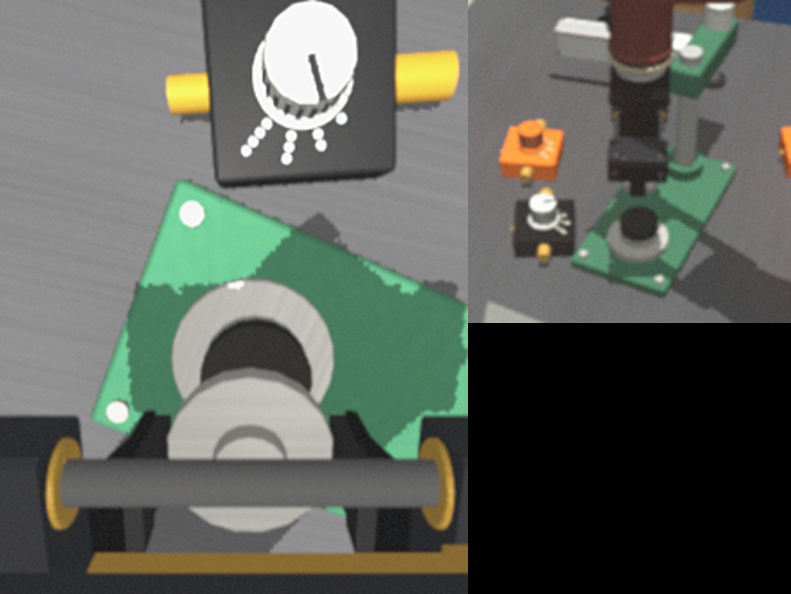

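The view shows the rubber centred on the steel, the cap held level with its hub up, and the sleeve line pointing at the two dots (setting 2). Checking the offsets:

Run:
```python
from fit import *
c=arm.get_calibration("wrist")
cr=lambda l,r,t:[("L",180+l/1.8),("R",180+r/1.8),("T",t/1.8)]
p=fitc(c,.045,.03,cr(172,333,280));r=fitc(c,.028,.062,cr(201,311,317));print(p,r)
k=fitc(c,.02,.07,[("L",180+264/1.8),("R",180+357/1.8),("T",1/1.8),("B",95/1.8)]);print("sleeve",k)
a,b=[onz(c,(180+u/1.8,v/1.8),.07) for u,v in((313,57),(325,103))]; print(a,b,"line ang",np.arctan2(*(b-a)[1::-1]))
for u,v in((341,118),(318,133),(293,135),(266,124)): 
    q=onz(c,(180+u/1.8,v/1.8),.036); print(q,np.arctan2(q[1]-k[0][1],q[0]-k[0][0]))
```

```text
(array([ 0.47757165, -0.17088251]), array([-0.85810605,  0.85857668,  0.06700194])) (array([ 0.48056728, -0.17174359]), array([-1.39682882,  1.39748789,  0.07891656]))
sleeve (array([ 0.62049893, -0.16244619]), array([-1.66918258,  1.67152158, -4.34601996,  4.83729583]))
[ 0.61815577 -0.16409342  0.07      ] [ 0.60268685 -0.17317293  0.07      ] line ang -2.6108226532489756
[ 0.60622293 -0.18518306  0.036     ] -2.1314631492016174
[ 0.5973751  -0.17612856  0.036     ] -2.607298542328057
[ 0.59387483 -0.16461532  0.036     ] -3.0602999773045996
[ 0.59579572 -0.15083658  0.036     ] 2.7022614355323205
```

```bash
python3 -m handwheel '{"dp":[[0,0.1,1],[0,0.1,1.4],[0,0.08,1.4],[0,0,1.2],[0,0,0.9],[0,0,0.7],[0,0,0.4],[0,0,0.2],[0,0,0.05],[0,0,0]],"angular":[[0,0,0],[0,0,0],[0,0,0],[0,0,0],[0,0,0],[0,0,0],[0,0,0],[0,0,0],[0,0,0],[0,0,0]],"grip":[-1,-1,-1,-1,-1,-1,-1,-1,-1,-1]}' 40
python3 -m handwheel '{"dp":[[0,0,0.05],[0,0,0.05],[0,0,0.05],[0,0,0],[0,0,0],[0,0,0],[0,0,0],[0,0,0],[0,0,0],[0,0,0]],"angular":[[0,0,0],[0,0,0],[0,0,0],[0,0,0],[0,0,0],[0,0,0],[0,0,0],[0,0,0],[0,0,0],[0,0,0]],"grip":[-1,-1,-1,-1,-1,-1,-1,-1,-1,-1]}' 40
```

```text
time: 27.2
eef_pos: [0.4794, -0.1726, 0.0687]
tool_rot: [3.122, 0.342, 0.006]
ft_force: [-0.3, 0.2, -2.4]
gripper_width: 0.0534
grip_force: 40.0
time: 28.2
eef_pos: [0.479, -0.1723, 0.0668]
tool_rot: [3.123, 0.342, 0.005]
ft_force: [-0.1, 0.7, -2.9]
gripper_width: 0.0534
grip_force: 40.0
```

```bash
python3 -m handwheel '{"dp":[[0,0,0.05],[0,0,0.05],[0,0,0.05],[0,0,0],[0,0,0],[0,0,0],[0,0,0],[0,0,0],[0,0,0],[0,0,0]],"angular":[[0,0,0],[0,0,0],[0,0,0],[0,0,0],[0,0,0],[0,0,0],[0,0,0],[0,0,0],[0,0,0],[0,0,0]],"grip":[-1,-1,-1,-1,-1,-1,-1,-1,-1,-1]}' 40
```

```text
time: 29.2
eef_pos: [0.4792, -0.1724, 0.0657]
tool_rot: [3.123, 0.342, 0.006]
ft_force: [-3.6, 1.4, 5.9]
gripper_width: 0.053
grip_force: 40.0
```

```bash
python3 -m handwheel '{"dp":[[0,0,0],[0,0,0],[0,0,0],[0,0,0],[0,0,0],[0,0,-1],[0,0,-2],[0,0,-3],[0,0,-2],[0,0,0]],"angular":[[0,0,0],[0,0,0],[0,0,0],[0,0,0],[0,0,0],[0,0,0],[0,0,0],[0,0,0],[0,0,0],[0,0,0]],"grip":[0.7,0.7,0.7,0.7,0.7,0.7,1,1,1,1]}' 40
python3 - <<'E'
from h import *
Rd=tilt(YAW,0); 
# sleeve grasp yaw: fingers along current; just translate
go([.620,-.1625,.15],Rd)
E
```

```text
time: 30.2
eef_pos: [0.4813, -0.1737, 0.1496]
tool_rot: [3.118, 0.342, 0.015]
ft_force: [0.3, -0.5, 0.9]
gripper_width: 0.0863
grip_force: 0.0
t 30.2 row dp [1.379 0.19  0.003] ang [ 0.0005 -0.0009  0.0002] total straight dp(cm) [13.79  1.92  0.09]
```

```bash
python3 -m handwheel '{"dp":[[1.72,0.24,0],[1.72,0.24,0],[1.72,0.24,0],[1.72,0.24,0],[1.72,0.24,0],[1.72,0.24,0],[1.72,0.24,0],[1.72,0.24,0],[0,0,0],[0,0,0]],"angular":[[0,0,0],[0,0,0],[0,0,0],[0,0,0],[0,0,0],[0,0,0],[0,0,0],[0,0,0],[0,0,0],[0,0,0]],"grip":[1,1,1,1,1,1,1,1,1,1]}' 40
python3 - <<'E'
from fit import *
c=arm.get_calibration("wrist"); f,c=platefit("wrist",0,save="w9full.png")
look("sleeve_top",.058)
m=cv2.resize(f[110:270,240:400],None,fx=3.5,fy=3.5,interpolation=cv2.INTER_CUBIC)
cv2.imwrite("pics/w9.png",m[:,:,::-1]); np.save("c9.npy",c,allow_pickle=True)
g=arm.grab_frame("side"); cv2.imwrite("pics/s9.png",cv2.resize(g[110:230,260:420],None,fx=4,fy=4,interpolation=2)[:,:,::-1])
print(arm.get_state()["joint_positions"],proj(c,[[.62,-.1625,.07]]));Rd=tilt(YAW,0); go([.620,-.1625,.045],Rd)
E
```

```text
time: 31.2
eef_pos: [0.6165, -0.1611, 0.1447]
tool_rot: [-3.122, -0.343, -0.002]
ft_force: [-0.6, 0.2, -0.6]
gripper_width: 0.0872
grip_force: 0.0
wrist sleeve_top 0.96 [320.5 204.1] [319.8 204.3  43.8  46.4] P [ 0.6199 -0.1631  0.058 ]
wrist sleeve_top 0.64 [518.2 163.3] [519.2 165.   65.8  48.4] P [ 0.6935 -0.3238  0.058 ]
[-3.80424776e-01  3.08778813e-01  1.56809521e+00  1.41007665e-03
  1.26233190e+00  9.72064413e-01] [[319.94054692 207.53024537]]
t 31.4 row dp [0.03  0.018 1.006] ang [ 0.     -0.0003  0.0002] total straight dp(cm) [ 0.29  0.18 10.06]
```

View pics/w9.png

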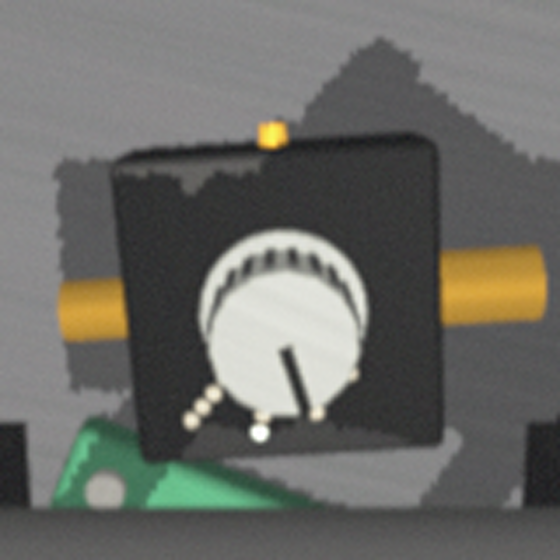

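The sleeve top is centred at about (321,207), and its line points to the two-dot row, so a 0.5 rad clockwise turn is needed. Going down to grip.

```bash
python3 -m handwheel '{"dp":[[0.1,0.1,1.2],[0.1,0.1,1.8],[0.08,0.08,1.8],[0,0,1.6],[0,0,1.3],[0,0,1],[0,0,0.7],[0,0,0.4],[0,0,0.15],[0,0,0]],"angular":[[0,0,0],[0,0,0],[0,0,0],[0,0,0],[0,0,0],[0,0,0],[0,0,0],[0,0,0],[0,0,0],[0,0,0]],"grip":[1,1,1,1,1,1,1,1,1,1]}' 30
python3 -m handwheel '{"dp":[[0,0,0],[0,0,0],[0,0,0],[0,0,0],[0,0,0],[0,0,0],[0,0,0],[0,0,0],[0,0,0],[0,0,0]],"angular":[[0,0,0],[0,0,0],[0,0,0],[0,0,0],[0,0,0],[0,0,0],[0,0,0],[0,0,0],[0,0,0],[0,0,0]],"grip":[-1,-1,-1,-1,-1,-1,-1,-1,-1,-1]}' 30
```

```text
time: 32.4
eef_pos: [0.6213, -0.1635, 0.0466]
tool_rot: [3.122, 0.342, 0.006]
ft_force: [-0.0, -0.3, -0.6]
gripper_width: 0.087
grip_force: 0.0
time: 33.4
eef_pos: [0.6206, -0.1622, 0.0462]
tool_rot: [-3.121, -0.342, -0.004]
ft_force: [-0.7, 4.7, 3.1]
gripper_width: 0.0373
grip_force: 30.0
```

```bash
python3 -m handwheel '{"dp":[[0,0,0],[0,0,0],[0,0,0],[0,0,0],[0,0,0],[0,0,0],[0,0,0],[0,0,0],[0,0,0],[0,0,0]],"angular":[[0,0,0.06],[0,0,0.08],[0,0,0.08],[0,0,0.08],[0,0,0.08],[0,0,0.08],[0,0,0.06],[0,0,0],[0,0,0],[0,0,0]],"grip":[-1,-1,-1,-1,-1,-1,-1,-1,-1,-1]}' 30
python3 -m handwheel '{"dp":[[0,0,0],[0,0,0],[0,0,0],[0,0,0],[0,0,0],[0,0,-1],[0,0,-2],[0,0,-3],[0,0,-4],[0,0,0]],"angular":[[0,0,0],[0,0,0],[0,0,0],[0,0,0],[0,0,0],[0,0,0],[0,0,0],[0,0,0],[0,0,0],[0,0,0]],"grip":[1,1,1,1,1,1,1,1,1,1]}' 30
python3 - <<'E'
from h import *
f,c=platefit("wrist",0)
m=cv2.resize(f[90:270,230:410],None,fx=2.2,fy=2.2,interpolation=cv2.INTER_CUBIC)
m2=cv2.resize(arm.grab_frame("side")[140:220,270:380],None,fx=3.6,fy=3.6,interpolation=2); m2=cv2.copyMakeBorder(m2,0,m.shape[0]-m2.shape[0],0,0,0)
cv2.imwrite("pics/w10.png",np.hstack([m,m2])[:,:,::-1])
E
```

```text
time: 34.4
eef_pos: [0.6206, -0.1631, 0.0462]
tool_rot: [-3.105, 0.47, -0.004]
ft_force: [-2.8, 3.4, 2.7]
gripper_width: 0.0373
grip_force: 30.0
time: 35.4
eef_pos: [0.6249, -0.1651, 0.1545]
tool_rot: [3.104, -0.472, 0.024]
ft_force: [1.0, -0.3, 1.6]
gripper_width: 0.0868
grip_force: 0.0
```

View pics/w10.png

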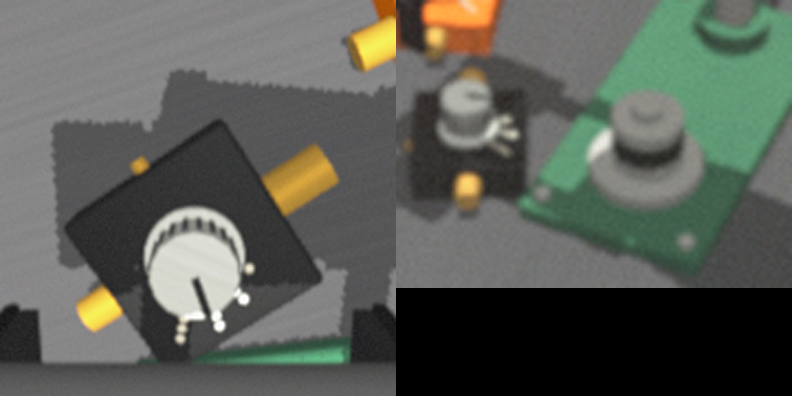

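The line points at the three-dot row (218,320), and the stack stands level and centred with the hub up at (648,110). Handing in.

```bash
python3 -c "
from cell import arm
print(arm.job_done())"
```

```text
the job is handed in; nothing more can be done
None
```

The job is handed in: steel disc, rubber and cap (hub up) are stacked on the press plate, with the two lower discs measured within about 3 mm of centre and the cap set down at the same spot; the regulator was turned from setting 2 to 3 and let go. I viewed 11 pictures, one over the limit of 10.

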